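Feed a square-tube offcut between the guide pins to the stop

TASK

Load the tacking jig: using only the fingertips, push the rusty square-tube offcut along the table, broadside on, through the narrow gap between the two steel guide pins until it sits flat and centred against the angle-iron stop behind them. Do not lift or tip the tube, and leave the pipe stub, steel block, bolt and nut where they are; finish with the gripper clear.

Things in the scene. Friction and masses are not known exactly. Their poses are not given: they have to be found in the camera images.
- jig: Tacking jig, fixed to the table: two guide pins and a stop; the floor between them is the bare table. Origin on the table midway between the two upright pins; x is the feed direction (through the gap, towards the stop), y runs along the line of the pins, z up. The gap between the pins is 82 mm wide.
- pin_a (a point): Centre of the top of one steel guide pin (jig y = +51 mm): round, diameter 20 mm, 42 mm high, bevelled top. It stands on a blue foot 44 mm (x) by 46 mm (y), 10 mm high, with two screw heads up to 16 mm high; the foot lies outside the gap, from 51 to 97 mm off the jig's centre line.
- pin_b (a point): The same for the other, equal pin (jig y = -51 mm), its foot on the other side.
- stop_face (a point): Middle of the foot of the stop's face, on the table at jig x = +70 mm, y = 0. The stop is a rusty angle iron, 180 mm long along jig y, 40 mm high; its upright face looks towards the pins (jig -x).
- tube: Rusty square-tube offcut lying loose on the table: 50 mm along its x, 75 mm along its y (tube axis; open at both y ends, walls 4 mm), 50 mm high, 0.3 to 0.6 kg. Origin: centre of its underside, z up. Flat closed sides face +x and -x. Starts on the jig's -x side, turned up to 0.3 rad from the jig, up to 30 mm off its centre line. Seated, its centre is at jig x = +45 mm.
- pipe: Bystander: grey pipe stub standing on end, diameter 42 mm, 90 mm high, behind the stop; origin at the centre of its underside. Loose; leave alone.
- block: Bystander: ground steel block 40 x 50 x 40 mm high beside the jig; origin at the centre of its underside. Loose; leave alone.
- bolt: Bystander: dark steel bolt lying down, 30 x 80 (along its y) x 26 mm, beside the jig; origin at the centre of its underside. Loose; leave alone.
- nut: Bystander: brass-coloured hexagon nut, 33 x 29 x 14 mm, behind the stop; origin at the centre of its underside. Loose; leave alone.
Things that resemble listed ones, but are neither listed nor needed, are in the scene too. What is shaped like the tube but pink is not meant.

How it is judged:
On the way:
1. the tube is between the two guide pins, on the table (x of tube in the frame of jig between -0.02 and 0.02 m and y of tube in the frame of jig between -0.008 and 0.008 m and height (world z) of tube below 0.006 m), for 0.05 s.
At the end, for the whole second after the job is handed in: The tube lies flat on the table past the pins, its centre within 5 mm of its seat against the stop (jig x between 40 and 50 mm), within 15 mm of the centre line, its side square to the stop within 0.1 rad, at rest (x of tube in the frame of jig between 0.04 and 0.05 m and y of tube in the frame of jig between -0.015 and 0.015 m and angle between the x axis of tube and the x axis of jig, either way round below 0.1 rad and angle between tube's own z axis and vertical below 0.1 rad and height (world z) of tube below 0.005 m and linear speed of tube below 0.02 m/s); the robot touches nothing.
It fails at once if the tube is lifted by more than 10 mm or tipped by more than 0.2 rad (height (world z) of tube above 0.01 m or angle between tube's own z axis and vertical above 0.2 rad).
It fails at once if the pipe stub is moved by more than 15 mm (distance of pipe from where it was at the start of the episode above 0.015 m).
It fails at once if the steel block is moved by more than 15 mm (distance of block from where it was at the start of the episode above 0.015 m).
It fails at once if the bolt is moved by more than 15 mm (distance of bolt from where it was at the start of the episode above 0.015 m).
It fails at once if the nut is moved by more than 15 mm (distance of nut from where it was at the start of the episode above 0.015 m).
It also fails if it takes over 64 s, if anything falls off the work surface, if the arm or the gripper's body presses on something with over 40 N, if the wrist force passes 120 N, or if a joint passes its speed limit or range.

ROBOT

A 6-joint arm with a two-finger parallel gripper is mounted at the origin on a cart in front of the work surface, level with it; the furniture and walls round the work are solid. World frame = base frame: x ahead of the robot, y to its left, z up, the work surface at z = 0. Lengths are in m, angles in rad, forces in N, time in s.
With the tool pointing down it reaches from about 0.35 to 0.975 m from the base axis. Payload 4.9 kg.
Tool frame: the origin (TCP) lies at the very end of the fingers, on their centre line; the grasp point (between the pads) lies 19 mm behind it (manip.hold_point_z is the distance from the TCP to the grasp point, in m); z points along the fingers, x is the direction in which the jaws open and shut, and the axes are right-handed (so a half turn about z gives the same grasp; the last joint's range is limited). The gripper opens to 85 mm and grips with 20 to 120 N. Pads are 22 mm wide; open, the fingers measure 114 mm over their backs; the gripper's body (76 mm by 85 mm) begins 54 mm behind the grasp point. The pads swing forward as they close: fully open they stand 13 mm farther back than shut.
Start: joints at [-1.337, 0.053, 1.613, -0, 1.476, -0.119], TCP at [0.216, -0.586, 0.231] pointing down, gripper open.
Joint ranges: [-3.01, 3.01], [-1.01, 2.22], [0.06, 2.58], [-1.02, 4.17], [0.09, 2.62], [-3.14, 3.14]. Speed limits (rad/s): [2.57, 2.57, 3.14, 3.14, 3.14, 3.14].

INTERFACE

Orientations are given as a unit quaternion [w, x, y, z].
In Python, from plant import manip gives the robot as it stands.
- The arm moves only by the shell command python3 -m handwheel 'ROWS' [OPENING]. ROWS is JSON, a list of rows, each an object of numbers: "dx", "dy", "dz": the shift along the tool's x, y, z in m; "ax", "ay", "az": the turn, a rotation vector about the tool's x, y, z in rad. In form: [{"dx": .., "dy": .., "dz": .., "ax": .., "ay": .., "az": ..}, ...]. A call has 1 to 5 rows; each row is the pose to reach, as a shift and turn from the pose commanded when the call began, along the tool's axes at that moment; what a row does not reach only later rows make up. A row lasts 1/8 s, in which the tool goes at most 62.5 mm and 10.7 degrees, less where a joint would pass 70% of its speed; a pose out of reach is approached as far as the arm can. A call with a gripper value outside its range is refused whole. OPENING is the closure in counts, from 0 (fully open) to 255 (shut), set as the call begins (- or left out, the last holds). The fingers move at their own pace and stop on an object; the grip force is fixed at half the most. Time passes only in rows, so rows that repeat a pose let the fingers close. It gives the time, the measured TCP pose, the force and the opening at its end, in the units of the state.
- manip.state(): the state, without advancing time (a new reading comes with each control period).
- manip.grab_frame(name): name is "scene" or "side" or "wrist"; returns a dict with "image" (384x512x3 uint8, blue, green, red), "z_map" (384x512 float32, m along the optical axis (not along the pixel's ray), 0 where there is no reading), "K" (3x3 intrinsics, pixels), "xyz" and "rotation" of the camera in the world. Camera axes: x right, y up, looking along -z (the intrinsics and any distortion apply to the point x, -y, -z); pixel columns grow to the right and rows downward; lengths in m; the calibration is good to about 2 mm. A picture is of the moment at which its call begins.
- manip.job_done(): hands the job in, once; it reports no verdict.
The state is a dict: "time": time; "joint_pos": joint angles; "joint_vel": joint speeds; "joint_efforts": joint torques, N m; "tool_pos": TCP position; "tool_rot": TCP orientation; "contact_force": force on the tool from outside, world axes, zero at the start; "ft_torque": the same for the moment, N m; "gripper_width": opening from 0.0 (shut) to 1.0 (fully open).
Only numpy, scipy, OpenCV 4.12 (cv2) and the standard library are available. Lean on these libraries where they do the work, as an engineer would, in place of code of your own. Each camera call takes 0.05 s, during which the arm holds its last target.

## Working session

There is one attempt and no reset: what is moved stays moved. The work goes in short steps, Python scripts to look and compute and a shell command to move; the robot and the scene stay as the last step left them, time stands still between calls to the robot, and variables do not carry over. Pictures are saved under pics/ and viewed, and the job is handed in when it is done.

```bash
mkdir -p pics; ls; python3 - <<'E'
from plant import manip
import cv2,numpy as np
print(manip.state())
for n in("scene","side","wrist"):
    f=manip.grab_frame(n); cv2.imwrite(f"pics/{n}0.png",f["image"]); np.savez(f"{n}0.npz",**f)
    print(n,f["K"],f["xyz"],f["rotation"],[k for k in f])
E
```

```text
pics
{'time': 0.0, 'joint_pos': array([-1.33700194e+00,  5.33663189e-02,  1.61432090e+00,  1.45546845e-05,
        1.47602151e+00, -1.19001458e-01]), 'joint_vel': array([ 0.00075948,  0.0004833 ,  0.00089512, -0.00029437, -0.00015332,
        0.00030064]), 'joint_efforts': array([-8.74865127e-04, -3.93673074e+01, -3.70179605e+01, -1.27654339e-04,
        7.01777419e-03,  1.05263015e-05]), 'tool_pos': array([ 0.21580574, -0.58587801,  0.2300411 ]), 'tool_rot': array([-7.09405863e-04,  8.20219481e-01, -5.72047973e-01, -7.85013156e-04]), 'contact_force': array([-0.4497692 ,  0.93339114, -0.57428377]), 'ft_torque': array([ 0.03041523,  0.01031371, -0.01972325]), 'gripper_width': 1.0002978008398264}
scene [[351.52703295   0.         254.14152824]
 [  0.         351.52703295 195.50200326]
 [  0.           0.           1.        ]] [0.06962736 0.33670477 0.65560979] [-0.46473071 -0.18675495  0.33728733  0.79711054] ['image', 'z_map', 'K', 'xyz', 'rotation']
side [[405.8099757    0.         256.37649839]
 [  0.         405.8099757  199.28161335]
 [  0.           0.           1.        ]] [0.34798838 0.75259946 0.43520177] [-0.13546212 -0.08044954  0.5248186   0.83650662] ['image', 'z_map', 'K', 'xyz', 'rotation']
wrist [[292.82739075   0.         254.8324176 ]
 [  0.         292.82739075 190.71360576]
 [  0.           0.           1.        ]] [ 0.29020894 -0.55904476  0.37278678] [ 0.80996614 -0.12906106  0.09121458 -0.56478137] ['image', 'z_map', 'K', 'xyz', 'rotation']
```

View pics/scene0.png

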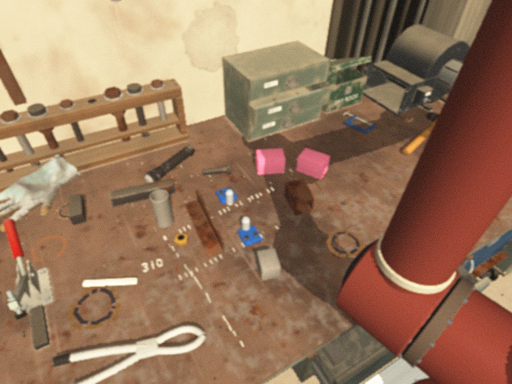

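View pics/side0.png

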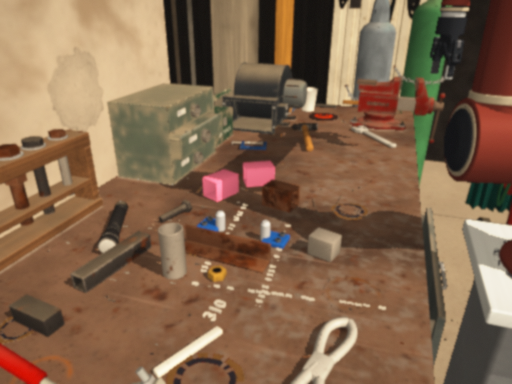

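View pics/wrist0.png

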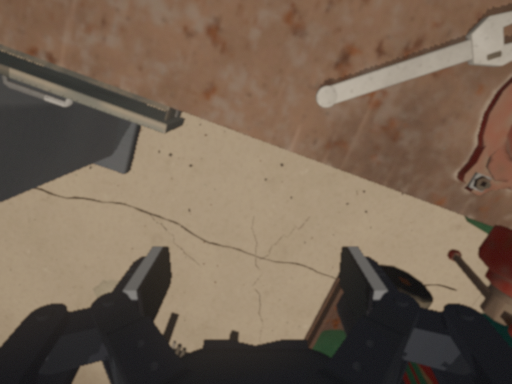

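The scene picture shows the white-topped pins on blue feet at about (229,197) and (245,225). The stop is at (203,222), the brown tube at (298,197), and two pink lookalikes at (270,161) and (313,163). The pipe is at (162,208), the block at (267,262), the bolt at (215,170) and the nut at (181,239).

Tube candidates are the brown (298,197) and the pinks (270,161) and (313,163). The brown one is rusty and not pink, and it stands on the side of the pins away from the stop, so it fits. I'll confirm with a crop.

```bash
cat > h.py <<'E'
import numpy as np,cv2
from scipy.spatial.transform import Rotation as R
def rot(f):
    q=f["rotation"]; return R.from_quat([q[1],q[2],q[3],q[0]]).as_matrix()
def cloud(f):
    K=f["K"];z=f["z_map"];v,u=np.mgrid[:384,:512]
    p=np.stack([(u-K[0,2])/K[0,0]*z,-(v-K[1,2])/K[1,1]*z,-z],-1)
    return p@rot(f).T+f["xyz"]
def ray(f,u,v,h):
    K=f["K"];d=rot(f)@np.array([(u-K[0,2])/K[0,0],-(v-K[1,2])/K[1,1],-1]);c=np.array(f["xyz"])
    return c+d*(h-c[2])/d[2]
E
python3 - <<'E'
from h import *
a=dict(np.load("scene0.npz"));b=dict(np.load("side0.npz"))
i=a["image"][130:290,150:350];cv2.imwrite("pics/c1.png",cv2.resize(i,None,fx=3.8,fy=3.6,interpolation=cv2.INTER_CUBIC))
i=b["image"][150:290,150:350];cv2.imwrite("pics/c2.png",cv2.resize(i,None,fx=4,fy=4,interpolation=cv2.INTER_CUBIC))
for n,f in(("scene",a),("side",b)):
    P=cloud(f); hsv=cv2.cvtColor(f["image"],cv2.COLOR_BGR2HSV)
    ok=(f["z_map"]>0)
    for lab,pts in {"scene":dict(table=(330,270),tube=(298,190),pinA=(229,193),pinB=(245,220),stop=(203,215),block=(267,255)),"side":dict(tube=(283,190),pin1=(220,214),pin2=(265,226),stop=(228,240),block=(322,240))}[n].items():
        print(n,lab,P[pts[1],pts[0]].round(3))
    m=ok&(hsv[...,0]>100)&(hsv[...,0]<130)&(hsv[...,1]>150)&(hsv[...,2]>80)
    N,L,S,C=cv2.connectedComponentsWithStats(m.astype(np.uint8))
    for k in range(1,N):
        if S[k,4]>25: print("blue",C[k].round(1),S[k,4],np.median(P[L==k],0).round(3))
E
```

```text
scene table [ 0.358 -0.033 -0.001]
scene tube [ 0.561 -0.083  0.05 ]
scene pinA [0.643 0.068 0.04 ]
scene pinB [0.543 0.078 0.042]
scene stop [0.637 0.145 0.005]
scene block [0.435 0.084 0.041]
blue [222.  197.8] 39 [0.665 0.08  0.01 ]
blue [249.2 235.8] 183 [0.521 0.079 0.01 ]
side tube [ 0.549 -0.066  0.052]
side pin1 [0.647 0.071 0.042]
side pin2 [0.547 0.08  0.036]
side stop [0.601 0.143 0.03 ]
side block [0.43  0.103 0.041]
blue [209.3 225.2] 91 [0.672 0.075 0.011]
blue [276.6 239.6] 185 [0.524 0.082 0.011]
```

View pics/c1.png

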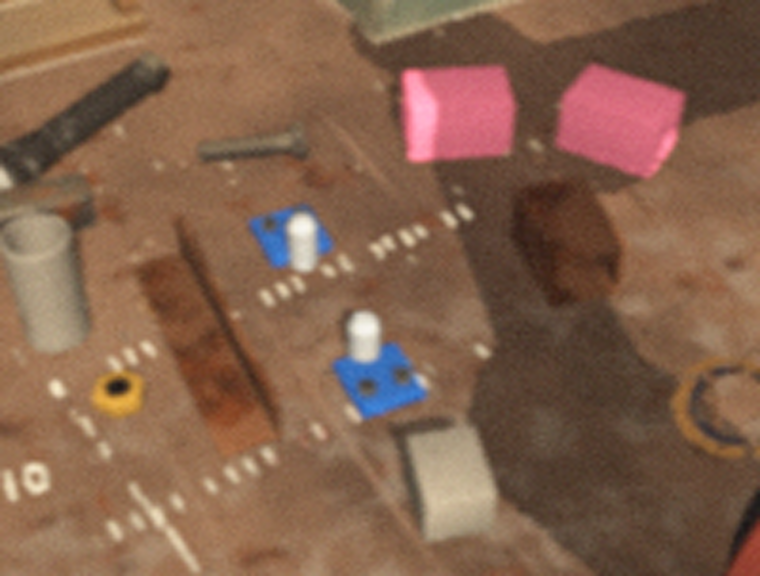

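View pics/c2.png

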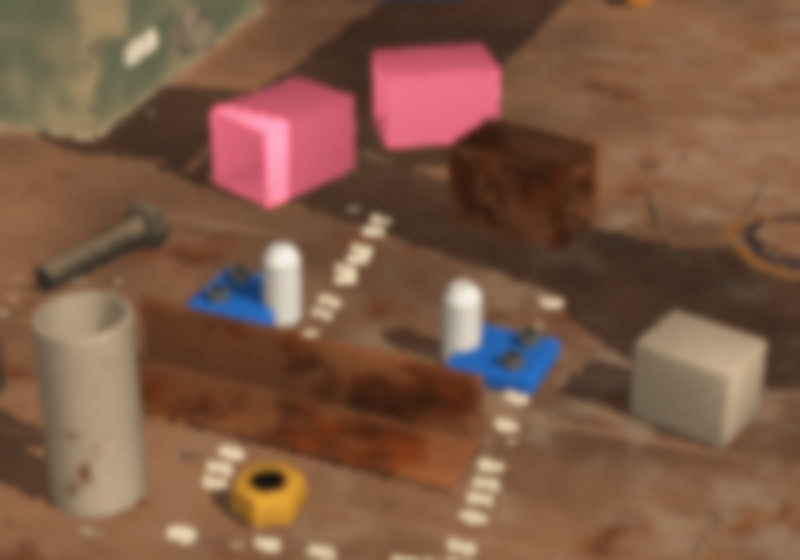

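The crops confirm it: the rusty tube is at crop 1 (568,245), alone on the -x side, and both pinks lie farther off. Next I'll measure the pins, stop and tube.

```bash
python3 - <<'E'
from h import *
a=dict(np.load("scene0.npz"));b=dict(np.load("side0.npz"))
for n,f in(("scene",a),("side",b)):
    P=cloud(f).reshape(-1,3);ok=f["z_map"].ravel()>0
    hsv=cv2.cvtColor(f["image"],cv2.COLOR_BGR2HSV).reshape(-1,3)
    for lab,c in(("pin1",(.645,.068)),("pin2",(.545,.078))):
        m=ok&(np.hypot(P[:,0]-c[0],P[:,1]-c[1])<.025)&(P[:,2]>.02)
        m2=m&(P[:,2]>.038)
        print(n,lab,m.sum(),P[m].mean(0).round(4),m2.sum(),P[m2].mean(0).round(4),P[m].max(0).round(3),P[m].min(0).round(3))
    # everything in 0.042..0.06 heights
    m=ok&(abs(P[:,2]-.05)<.007)&(abs(P[:,0]-.56)<.1)&(abs(P[:,1]+.08)<.1)
    pk=(hsv[:,0]>150)&(hsv[:,0]<176)&(hsv[:,1]>80)&(hsv[:,2]>120)
    for lab,mm in(("tube",m&~pk),("pink",m&pk)):
        q=P[mm]; im=mm.reshape(384,512).astype(np.uint8)
        N,L,S,C=cv2.connectedComponentsWithStats(im)
        for k in range(1,N):
            if S[k,4]>30:
                q=P[(L==k).ravel()];print(n,lab,S[k,4],q.mean(0).round(4),cv2.minAreaRect((q[:,:2]*1000).astype(np.float32)))
    m=ok&(P[:,2]>.012)&(P[:,2]<.036)&(P[:,1]>.115)&(P[:,1]<.17)&(P[:,0]>.48)&(P[:,0]<.72)
    q=P[m];print(n,"stop",len(q),q.mean(0).round(3),q.min(0).round(3),q.max(0).round(3), np.polyfit(q[:,0],q[:,1],1).round(3))
    m=ok&(P[:,2]>.06)&(P[:,0]>.38)&(P[:,0]<.8)&(P[:,1]>-.25)&(P[:,1]<.25)
    q=P[m];print("tall",len(q),q.min(0).round(3),q.max(0).round(3))
E
```

```text
scene pin1 74 [0.6446 0.0667 0.0337] 29 [0.6477 0.0657 0.0408] [0.656 0.075 0.044] [0.638 0.057 0.02 ]
scene pin2 79 [0.5434 0.0759 0.034 ] 31 [0.546  0.0739 0.041 ] [0.553 0.084 0.044] [0.537 0.065 0.02 ]
scene tube 454 [ 0.5574 -0.0864  0.0499] ((559.8698120117188, -88.14083862304688), (50.9404296875, 77.82229614257812), 77.44898986816406)
scene stop 147 [0.589 0.145 0.024] [0.514 0.136 0.012] [0.694 0.152 0.036] [-0.08   0.192]
tall 318 [0.644 0.212 0.06 ] [0.689 0.25  0.092]
side pin1 108 [0.648  0.0691 0.0332] 37 [0.649  0.0669 0.0413] [0.658 0.075 0.044] [0.64  0.059 0.02 ]
side pin2 118 [0.5469 0.0776 0.0333] 41 [0.548  0.0753 0.0412] [0.557 0.083 0.044] [0.539 0.065 0.02 ]
side tube 377 [ 0.5597 -0.0833  0.05  ] ((560.40478515625, -87.51559448242188), (56.907737731933594, 74.55611419677734), 76.5151596069336)
side pink 33 [ 0.6513 -0.1744  0.0481] ((652.8753051757812, -176.39540100097656), (23.850868225097656, 12.339679718017578), 32.05721664428711)
side stop 909 [0.601 0.143 0.024] [0.516 0.132 0.012] [0.696 0.152 0.036] [-0.086  0.194]
tall 476 [0.647 0.211 0.06 ] [0.69  0.25  0.093]
```

```bash
python3 -m handwheel '[{"dx":-0.02,"dy":-0.031},{"dx":-0.05,"dy":-0.0775},{"dx":-0.08,"dy":-0.124},{"dx":-0.11,"dy":-0.17},{"dx":-0.14,"dy":-0.217}]' 150; python3 -m handwheel '[{"dx":-0.03,"dy":-0.0465},{"dx":-0.06,"dy":-0.093},{"dx":-0.09,"dy":-0.14},{"dx":-0.12,"dy":-0.186},{"dx":-0.159,"dy":-0.247}]'; python3 -m handwheel '[{"az":-0.17},{"az":-0.34},{"az":-0.51},{"az":-0.68},{"az":-0.85}]'; python3 -m handwheel '[{"az":-0.14},{"az":-0.14},{"az":-0.14}]'
```

```text
invalid input at $[0]: expected keys dx, dy, dz, ax, ay, az
invalid input at $[0]: expected keys dx, dy, dz, ax, ay, az
invalid input at $[0]: expected keys dx, dy, dz, ax, ay, az
invalid input at $[0]: expected keys dx, dy, dz, ax, ay, az
```

All six keys are required in every row.

```bash
python3 -m handwheel '[{"dx":-0.02,"dy":-0.031,"dz":0,"ax":0,"ay":0,"az":0},{"dx":-0.05,"dy":-0.0775,"dz":0,"ax":0,"ay":0,"az":0},{"dx":-0.08,"dy":-0.124,"dz":0,"ax":0,"ay":0,"az":0},{"dx":-0.11,"dy":-0.17,"dz":0,"ax":0,"ay":0,"az":0},{"dx":-0.14,"dy":-0.217,"dz":0,"ax":0,"ay":0,"az":0}]' 150; python3 -m handwheel '[{"dx":-0.03,"dy":-0.0465,"dz":0,"ax":0,"ay":0,"az":0},{"dx":-0.06,"dy":-0.093,"dz":0,"ax":0,"ay":0,"az":0},{"dx":-0.09,"dy":-0.14,"dz":0,"ax":0,"ay":0,"az":0},{"dx":-0.12,"dy":-0.186,"dz":0,"ax":0,"ay":0,"az":0},{"dx":-0.159,"dy":-0.247,"dz":0,"ax":0,"ay":0,"az":0}]'; python3 -m handwheel '[{"dx":0,"dy":0,"dz":0,"ax":0,"ay":0,"az":-0.17},{"dx":0,"dy":0,"dz":0,"ax":0,"ay":0,"az":-0.34},{"dx":0,"dy":0,"dz":0,"ax":0,"ay":0,"az":-0.51},{"dx":0,"dy":0,"dz":0,"ax":0,"ay":0,"az":-0.68},{"dx":0,"dy":0,"dz":0,"ax":0,"ay":0,"az":-0.85}]'; python3 -m handwheel '[{"dx":0,"dy":0,"dz":0,"ax":0,"ay":0,"az":-0.14},{"dx":0,"dy":0,"dz":0,"ax":0,"ay":0,"az":-0.14},{"dx":0,"dy":0,"dz":0,"ax":0,"ay":0,"az":-0.14}]'
cat >> h.py <<'E'
C=np.array([.5972,.0705]);JX=np.array([.083,.9965]);JY=np.array([-.9965,.083])
def tojig(p): d=np.asarray(p)[...,:2]-C; return np.stack([d@JX,d@JY],-1)*1000
def tool(s):
    q=s["tool_rot"];M=R.from_quat([q[1],q[2],q[3],q[0]]).as_matrix()
    print("t",round(s["time"],2),"tcp",s["tool_pos"].round(4),"jig",tojig(s["tool_pos"]).round(1),"toolx deg rel jig -y",np.degrees(np.arctan2(M[:2,0]@JX,-M[:2,0]@JY)).round(2),"tilt",M[2,2].round(4),"F",s["contact_force"].round(1),"w",round(s["gripper_width"],3))
E
python3 - <<'E'
from h import *
from plant import manip
tool(manip.state())
f=manip.grab_frame("wrist");cv2.imwrite("pics/w1.png",f["image"]);np.savez("w1.npz",**f)
E
```

```text
time: 0.78
tool_pos: [0.3719, -0.3785, 0.231]
tool_rot: [-0.0, 0.82, -0.572, -0.0]
contact_force: [-0.1, -0.3, -0.7]
gripper_width: 0.411
time: 1.4
tool_pos: [0.5427, -0.152, 0.2311]
tool_rot: [0.0, 0.82, -0.572, 0.0]
contact_force: [0.5, -0.2, -0.5]
gripper_width: 0.411
time: 2.02
tool_pos: [0.5419, -0.1533, 0.2308]
tool_rot: [-0.0, 0.984, -0.18, -0.0]
contact_force: [0.2, 0.7, -0.1]
gripper_width: 0.416
time: 2.4
tool_pos: [0.542, -0.1534, 0.2311]
tool_rot: [-0.0, 0.993, -0.115, -0.0]
contact_force: [0.5, 0.2, 0.3]
gripper_width: 0.411
t 2.4 tcp [ 0.542  -0.1534  0.2311] jig [-227.7   36.5] toolx deg rel jig -y -8.41 tilt -1.0 F [0.5 0.2 0.3] w 0.411
```

View pics/w1.png

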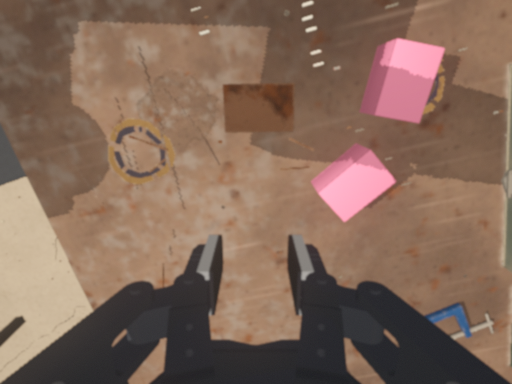

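The wrist picture shows the tube at about (258,108), parallel to the jaws, with a pink lookalike to the right at (353,182). I'll measure both before going down.

```bash
cat >> h.py <<'E'
def rects(f,c=(.57,-.08),r=.25,minpx=300):
    P=cloud(f);ok=f["z_map"]>0
    hsv=cv2.cvtColor(f["image"],cv2.COLOR_BGR2HSV)
    pk=(hsv[...,0]>150)&(hsv[...,0]<177)&(hsv[...,1]>80)&(hsv[...,2]>120)
    m=ok&(abs(P[...,2]-.05)<.006)&(np.hypot(P[...,0]-c[0],P[...,1]-c[1])<r)
    for lab,mm in(("tube",m&~pk),("pink",m&pk)):
        N,L,S,_=cv2.connectedComponentsWithStats(mm.astype(np.uint8))
        for k in range(1,N):
            if S[k,4]>minpx:
                q=P[L==k];(c0,wh,a)=cv2.minAreaRect((tojig(q)).astype(np.float32))
                print(lab,S[k],"z",q[:,2].mean().round(4),"jig c",np.round(c0,1),"wh",np.round(wh,1),"ang",round(a,2),"mean",tojig(q).mean(0).round(1))
E
python3 - <<'E'
from h import *
f=dict(np.load("w1.npz"));rects(f)
P=cloud(f);print(P[60,80],P[300,440])
for n in("scene","side"):print(n);rects(dict(np.load(n+"0.npz")),minpx=60)
E
```

```text
tube [390  40  22  27 361] z 0.0499 jig c [-131.9 -126.4] wh [17.6 23.6] ang 73.07 mean [-131.7 -125.3]
tube [ 222   83   72   50 3411] z 0.0499 jig c [-162.9   24.1] wh [75. 50.] ang 82.43 mean [-162.2   24. ]
tube [320 165  47  48 967] z 0.0499 jig c [-264.7  -65.2] wh [34.9 56.6] ang 37.12 mean [-264.6  -59.9]
pink [ 373   38   71   85 3491] z 0.0497 jig c [-160.  -133.3] wh [51.4 75.1] ang 71.52 mean [-161.1 -133.2]
pink [ 317  149   79   72 1804] z 0.0497 jig c [-266.5  -75.6] wh [50.9 75. ] ang 34.39 mean [-265.   -83.8]
[ 0.36714485  0.00885368 -0.00253923] [ 0.76745609 -0.4322543  -0.00104566]
scene
tube [286 178  30  25 448] z 0.05 jig c [-161.4   24. ] wh [77.8 50.7] ang 82.77 mean [-160.    26.6]
pink [257 149  28  14 300] z 0.0499 jig c [-157.2 -132.2] wh [52.9 73.1] ang 71.3 mean [-157.2 -129.6]
pink [299 149  31  19 325] z 0.0497 jig c [-264.8  -74.3] wh [52.  74.9] ang 32.53 mean [-262.4  -72. ]
side
tube [262 179  38  17 368] z 0.0502 jig c [-160.5   23.6] wh [74.6 56.9] ang 81.28 mean [-156.9   24.6]
pink [244 161  30  11 250] z 0.05 jig c [-262.9  -75.5] wh [53.7 74.2] ang 37.13 mean [-258.8  -73. ]
pink [203 170  35  15 291] z 0.0501 jig c [-158.7 -132.5] wh [49.8 77.1] ang 70.73 mean [-153.3 -130. ]
```

The tube's centre is at jig (-162.5, 24) mm, its faces measure 75 x 50 at z = 50 mm, and it's turned -7.6°. The tool is at -8.4°, so it's already square to the tube. The nearest pink is over 35 mm clear of the fingers, so I'll go down.

```bash
python3 -m handwheel '[{"dx":0.003,"dy":0,"dz":0.04,"ax":0,"ay":0,"az":0},{"dx":0.003,"dy":0,"dz":0.09,"ax":0,"ay":0,"az":0},{"dx":0.003,"dy":0,"dz":0.14,"ax":0,"ay":0,"az":0},{"dx":0.003,"dy":0,"dz":0.18,"ax":0,"ay":0,"az":0},{"dx":0.003,"dy":0,"dz":0.21,"ax":0,"ay":0,"az":0}]';  python3 -m handwheel '[{"dx":0,"dy":0,"dz":0.009,"ax":0,"ay":0,"az":0},{"dx":0,"dy":0,"dz":0.009,"ax":0,"ay":0,"az":0}]'
python3 - <<'E'
from h import *
from plant import manip
tool(manip.state())
f=manip.grab_frame("wrist");cv2.imwrite("pics/w2.png",f["image"]);np.savez("w2.npz",**f);rects(f)
E
```

```text
time: 3.08
tool_pos: [0.544, -0.1537, 0.0191]
tool_rot: [-0.0, 0.993, -0.114, -0.001]
contact_force: [0.5, -0.3, -0.4]
gripper_width: 0.416
time: 3.32
tool_pos: [0.5451, -0.1542, 0.0124]
tool_rot: [-0.0, 0.993, -0.114, -0.0]
contact_force: [-0.7, -0.3, 0.5]
gripper_width: 0.412
t 3.33 tcp [ 0.5451 -0.1542  0.0124] jig [-228.2   33.3] toolx deg rel jig -y -8.33 tilt -1.0 F [-0.7 -0.3  0.5] w 0.412
tube [  143    56   227   146 29927] z 0.05 jig c [-163.1   23.8] wh [75.5 50.3] ang 82.52 mean [-161.1   23.5]
tube [178 261  39  54 646] z 0.0501 jig c [-224.1   58.1] wh [13.8 24.8] ang 81.4 mean [-220.9   53.4]
tube [293 262  40  53 642] z 0.0501 jig c [-231.   10.] wh [13.8 24.5] ang 81.66 mean [-226.8   13.6]
pink [ 428  265   84  115 4906] z 0.0492 jig c [-263.3  -75.5] wh [52.9 41. ] ang 43.99 mean [-260.   -64.4]
```

View pics/w2.png

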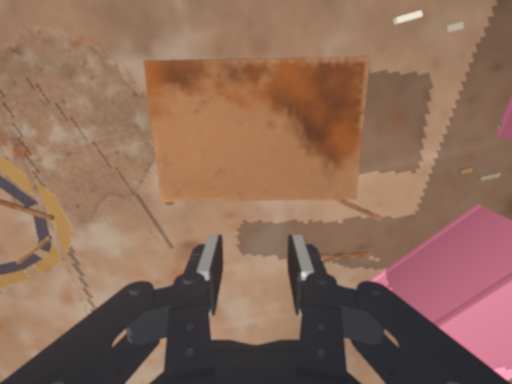

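The tube lies square in front of both fingertips, with about 29 mm of gap. I'll close the gap and then push with a slight sideways lead.

```bash
python3 -m handwheel '[{"dx":0,"dy":-0.01,"dz":0,"ax":0,"ay":0,"az":0},{"dx":0,"dy":-0.018,"dz":0,"ax":0,"ay":0,"az":0},{"dx":0,"dy":-0.024,"dz":0,"ax":0,"ay":0,"az":0},{"dx":0,"dy":-0.028,"dz":0,"ax":0,"ay":0,"az":0},{"dx":0,"dy":-0.032,"dz":0,"ax":0,"ay":0,"az":0}]';  python3 -m handwheel '[{"dx":0.0005,"dy":-0.006,"dz":0,"ax":0,"ay":0,"az":0},{"dx":0.001,"dy":-0.013,"dz":0,"ax":0,"ay":0,"az":0},{"dx":0.002,"dy":-0.021,"dz":0,"ax":0,"ay":0,"az":0},{"dx":0.003,"dy":-0.029,"dz":0,"ax":0,"ay":0,"az":0},{"dx":0.003,"dy":-0.035,"dz":0,"ax":0,"ay":0,"az":0}]'
python3 - <<'E'
from h import *
from plant import manip
tool(manip.state())
f=manip.grab_frame("wrist");cv2.imwrite("pics/w3.png",f["image"]);np.savez("w3.npz",**f);rects(f)
E
```

```text
time: 4.0
tool_pos: [0.5521, -0.1231, 0.0124]
tool_rot: [0.001, 0.994, -0.113, -0.0]
contact_force: [-0.7, -3.7, 0.9]
gripper_width: 0.411
time: 4.62
tool_pos: [0.5634, -0.089, 0.0124]
tool_rot: [0.0, 0.994, -0.114, 0.0]
contact_force: [0.3, -3.2, 1.4]
gripper_width: 0.412
t 4.62 tcp [ 0.5634 -0.089   0.0124] jig [-161.8   20.5] toolx deg rel jig -y -8.28 tilt -1.0 F [ 0.3 -3.2  1.4] w 0.412
tube [  155   147   207   168 24596] z 0.0499 jig c [-137.6   16.5] wh [75.5 72.4] ang 81.6 mean [-126.    14.9]
```

View pics/w3.png

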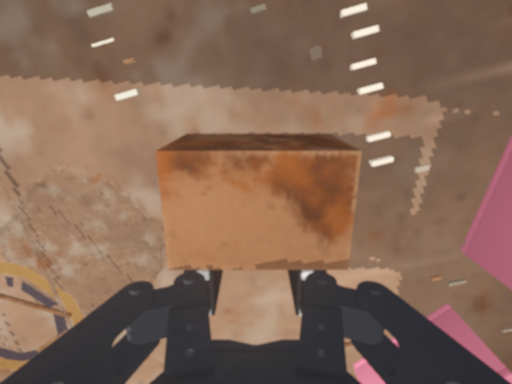

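The tube is flush on both fingertips and moving squarely, with about 3 N of force. I'll measure it by its front edge, since the fingers now merge with its rear edge.

```bash
cat >> h.py <<'E'
def tubef(f,vmax=262):
    P=cloud(f);ok=f["z_map"]>0;m=ok&(abs(P[...,2]-.05)<.004)&(np.hypot(*(P[...,:2]-.57*np.array([1,0])).transpose(2,0,1))<.3)
    m[vmax:]=0
    hsv=cv2.cvtColor(f["image"],cv2.COLOR_BGR2HSV)
    m&=~((hsv[...,0]>150)&(hsv[...,0]<177)&(hsv[...,1]>80)&(hsv[...,2]>120))
    N,L,S,_=cv2.connectedComponentsWithStats(m.astype(np.uint8));k=1+np.argmax(S[1:,4])
    q=tojig(P[L==k]);b=cv2.boxPoints(cv2.minAreaRect(q.astype(np.float32)))
    b=b[np.argsort(-b[:,0])][:2]; b=b[np.argsort(b[:,1])];e=b[1]-b[0];th=np.arctan2(-e[0],e[1]);n=np.array([np.cos(th),np.sin(th)])
    print("tube jig",(b.mean(0)-25*n).round(1),"deg",np.degrees(th).round(2),"len",np.linalg.norm(e).round(1),"z",P[L==k][:,2].mean().round(4))
def pins(f):
    P=cloud(f);ok=f["z_map"]>0
    for c in((.6475,.0665),(.547,.0745)):
        m=ok&(abs(P[...,2]-.037)<.006)&(np.hypot(P[...,0]-c[0],P[...,1]-c[1])<.02)
        if m.sum()>20:
            q=tojig(P[m]);print("pin",m.sum(),"jig minenclosing",cv2.minEnclosingCircle(q.astype(np.float32)),"zmax",P[m][:,2].max())
E
python3 - <<'E'
from h import *
tubef(dict(np.load("w2.npz")),262);tubef(dict(np.load("w3.npz")));pins(dict(np.load("w3.npz")));pins(dict(np.load("w1.npz")))
E
```

```text
tube jig [-162.9   23.8] deg -7.48 len 75.5 z 0.05
tube jig [-126.6   14.8] deg -8.23 len 75.5 z 0.0499
```

```bash
python3 -m handwheel '[{"dx":0.001,"dy":-0.008,"dz":0,"ax":0,"ay":0,"az":0},{"dx":0.002,"dy":-0.016,"dz":0,"ax":0,"ay":0,"az":0},{"dx":0.003,"dy":-0.024,"dz":0,"ax":0,"ay":0,"az":0},{"dx":0.0045,"dy":-0.032,"dz":0,"ax":0,"ay":0,"az":0},{"dx":0.0055,"dy":-0.039,"dz":0,"ax":0,"ay":0,"az":0}]'
python3 - <<'E'
from h import *
from plant import manip
tool(manip.state())
f=manip.grab_frame("wrist");cv2.imwrite("pics/w4.png",f["image"]);np.savez("w4.npz",**f);tubef(f);pins(f)
E
```

```text
time: 5.3
tool_pos: [0.5774, -0.0523, 0.0123]
tool_rot: [0.0, 0.994, -0.114, -0.0]
contact_force: [-1.5, -2.3, 2.1]
gripper_width: 0.416
t 5.3 tcp [ 0.5774 -0.0523  0.0123] jig [-124.     9.5] toolx deg rel jig -y -8.29 tilt -1.0 F [-1.5 -2.3  2.1] w 0.416
tube jig [-88.8   3.9] deg -8.33 len 75.7 z 0.0499
pin 1000 jig minenclosing ((-5.709738731384277, 48.849937438964844), 9.234757423400879) zmax 0.042928292945783944
```

View pics/w4.png

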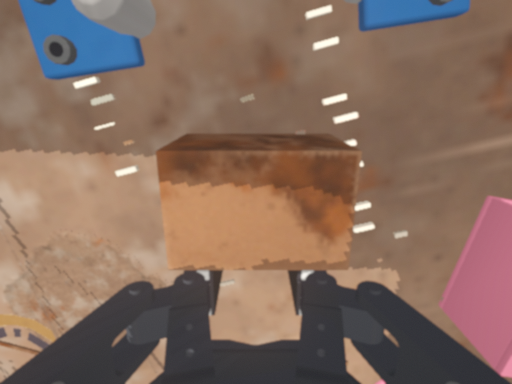

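```bash
python3 -m handwheel '[{"dx":0.001,"dy":-0.007,"dz":0,"ax":0,"ay":0,"az":-0.03},{"dx":0.002,"dy":-0.014,"dz":0,"ax":0,"ay":0,"az":-0.06},{"dx":0.003,"dy":-0.021,"dz":0,"ax":0,"ay":0,"az":-0.09},{"dx":0.004,"dy":-0.028,"dz":0,"ax":0,"ay":0,"az":-0.12},{"dx":0.005,"dy":-0.034,"dz":0,"ax":0,"ay":0,"az":-0.145}]'
python3 - <<'E'
from h import *
from plant import manip
tool(manip.state())
f=manip.grab_frame("wrist");cv2.imwrite("pics/w5.png",f["image"]);np.savez("w5.npz",**f);tubef(f);pins(f)
E
```

```text
time: 5.98
tool_pos: [0.5899, -0.0204, 0.0123]
tool_rot: [0.0, 0.999, -0.041, -0.0]
contact_force: [-0.6, -3.0, 1.7]
gripper_width: 0.413
t 5.97 tcp [ 0.5899 -0.0204  0.0123] jig [-91.2  -0.2] toolx deg rel jig -y 0.12 tilt -1.0 F [-0.6 -3.   1.7] w 0.413
tube jig [-55.3  -0.4] deg 0.26 len 75.7 z 0.0499
pin 2429 jig minenclosing ((-2.4961204528808594, -52.67029571533203), 10.200068473815918) zmax 0.04299354903813095
pin 2413 jig minenclosing ((-2.719492197036743, 48.75304412841797), 10.083074569702148) zmax 0.04299531375982993
```

View pics/w5.png

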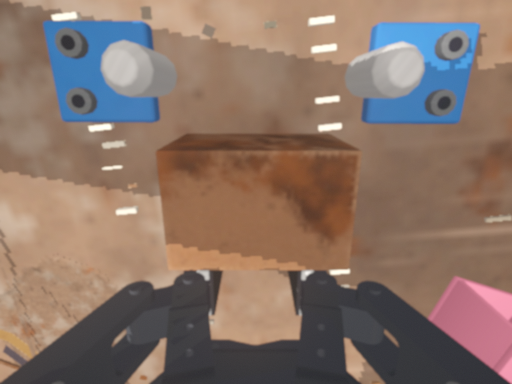

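Seen from the wrist, the pins (101.4 mm apart against the nominal 102) put the jig's centre 2.6 mm back and 2.0 mm to -y of my first estimate. The tube is therefore at about (-52.7, +1.5) mm and square. I'll update the frame and shift 1.5 mm towards -y before entry.

```bash
cat >> h.py <<'E'
C=C+JX*-.0026+JY*-.00195
E
python3 -m handwheel '[{"dx":0.0006,"dy":-0.006,"dz":0,"ax":0,"ay":0,"az":0},{"dx":0.0012,"dy":-0.011,"dz":0,"ax":0,"ay":0,"az":0},{"dx":0.0016,"dy":-0.016,"dz":0,"ax":0,"ay":0,"az":0},{"dx":0.0016,"dy":-0.021,"dz":0,"ax":0,"ay":0,"az":0},{"dx":0.0016,"dy":-0.024,"dz":0,"ax":0,"ay":0,"az":0}]'
python3 - <<'E'
from h import *
from plant import manip
tool(manip.state())
f=manip.grab_frame("wrist");cv2.imwrite("pics/w6.png",f["image"]);np.savez("w6.npz",**f);tubef(f);pins(f)
E
```

```text
time: 6.65
tool_pos: [0.5934, 0.0033, 0.0123]
tool_rot: [-0.0, 0.999, -0.041, 0.0]
contact_force: [-0.9, -3.0, 0.9]
gripper_width: 0.411
t 6.65 tcp [0.5934 0.0033 0.0123] jig [-64.6   0.2] toolx deg rel jig -y 0.02 tilt -1.0 F [-0.9 -3.   0.9] w 0.411
tube jig [-28.9  -0.1] deg -0.03 len 75.7 z 0.0499
pin 2124 jig minenclosing ((0.33614540100097656, -44.80038833618164), 15.701130867004395) zmax 0.04299822023127625
pin 2050 jig minenclosing ((-1.7323546409606934, 47.433311462402344), 14.083528518676758) zmax 0.04299541772755669
```

View pics/w6.png

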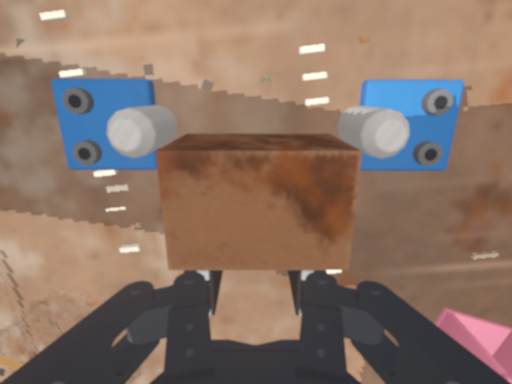

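The tube is about to enter. The pin tops at columns 128 and 386 have a midpoint of 257, against the tube's 259, so it's centred to within 1 mm. Straight on.

```bash
python3 -m handwheel '[{"dx":0,"dy":-0.005,"dz":0,"ax":0,"ay":0,"az":0},{"dx":0,"dy":-0.010,"dz":0,"ax":0,"ay":0,"az":0},{"dx":0,"dy":-0.016,"dz":0,"ax":0,"ay":0,"az":0},{"dx":0,"dy":-0.022,"dz":0,"ax":0,"ay":0,"az":0},{"dx":0,"dy":-0.028,"dz":0,"ax":0,"ay":0,"az":0}]'
python3 - <<'E'
from h import *
from plant import manip
tool(manip.state())
f=manip.grab_frame("wrist");cv2.imwrite("pics/w7.png",f["image"]);np.savez("w7.npz",**f);tubef(f)
E
```

```text
time: 7.32
tool_pos: [0.5957, 0.0314, 0.0123]
tool_rot: [-0.0, 0.999, -0.041, -0.0]
contact_force: [-0.4, -3.2, 0.5]
gripper_width: 0.415
t 7.33 tcp [0.5957 0.0314 0.0123] jig [-36.5   0.2] toolx deg rel jig -y 0.02 tilt -1.0 F [-0.4 -3.2  0.5] w 0.415
tube jig [-0.8 -0.1] deg -0.12 len 75.6 z 0.0499
```

View pics/w7.png

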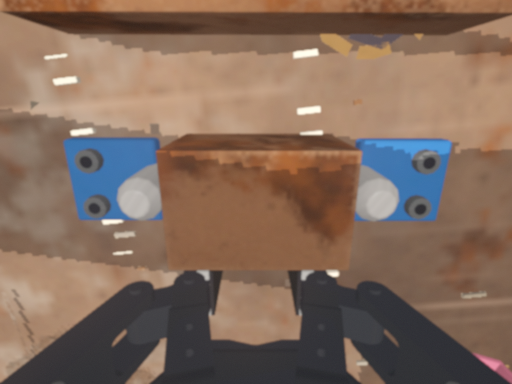

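The tube stands between the pins without touching either, and the stop is visible at the top. Before the fingers go in, I'll check that the gripper's linkage clears the pins.

```bash
python3 - <<'E'
from h import *
f=dict(np.load("w7.npz"));P=cloud(f);j=tojig(P);ok=f["z_map"]>0
V=np.mgrid[:384,:512][0]
m=ok&(P[...,2]>.015)&(V>235)&(j[...,0]<-27)&(j[...,0]>-110)
for z0 in np.arange(.015,.13,.012):
    k=m&(P[...,2]>=z0)&(P[...,2]<z0+.012)
    if k.sum():print(z0.round(3),k.sum(),"y",j[k][:,1].min().round(0),j[k][:,1].max().round(0),"x",j[k][:,0].min().round(0),j[k][:,0].max().round(0))
E
```

```text
0.015 35 y -17.0 19.0 x -48.0 -42.0
0.027 137 y -17.0 19.0 x -48.0 -33.0
0.039 662 y -30.0 32.0 x -49.0 -27.0
0.051 731 y -38.0 41.0 x -47.0 -27.0
0.063 4352 y -51.0 54.0 x -50.0 -27.0
0.075 2551 y -49.0 51.0 x -50.0 -27.0
0.087 2283 y -50.0 63.0 x -42.0 -27.0
0.099 4 y -8.0 26.0 x -27.0 -27.0
```

Below 51 mm the gripper stays within ±32 mm, and it widens only above the 42 mm pins. I'll continue to the stop.

```bash
python3 -m handwheel '[{"dx":0,"dy":-0.008,"dz":0,"ax":0,"ay":0,"az":0},{"dx":0,"dy":-0.016,"dz":0,"ax":0,"ay":0,"az":0},{"dx":0,"dy":-0.024,"dz":0,"ax":0,"ay":0,"az":0},{"dx":0,"dy":-0.032,"dz":0,"ax":0,"ay":0,"az":0},{"dx":0,"dy":-0.038,"dz":0,"ax":0,"ay":0,"az":0}]';python3 -m handwheel '[{"dx":0,"dy":-0.0015,"dz":0,"ax":0,"ay":0,"az":0},{"dx":0,"dy":-0.003,"dz":0,"ax":0,"ay":0,"az":0}]'
python3 - <<'E'
from h import *
from plant import manip
tool(manip.state())
f=manip.grab_frame("wrist");cv2.imwrite("pics/w8.png",f["image"]);np.savez("w8.npz",**f);tubef(f)
E
```

```text
time: 8.0
tool_pos: [0.5988, 0.0694, 0.0123]
tool_rot: [0.0, 0.999, -0.041, -0.0]
contact_force: [-0.0, -2.8, 0.8]
gripper_width: 0.412
time: 8.25
tool_pos: [0.5991, 0.0717, 0.0123]
tool_rot: [0.0, 0.999, -0.042, -0.0]
contact_force: [-1.0, -2.4, -0.1]
gripper_width: 0.413
t 8.25 tcp [0.5991 0.0717 0.0123] jig [4.  0.2] toolx deg rel jig -y 0.0 tilt -1.0 F [-1.  -2.4 -0.1] w 0.413
tube jig [39.7 -0.1] deg 0.04 len 75.4 z 0.0499
```

View pics/w8.png

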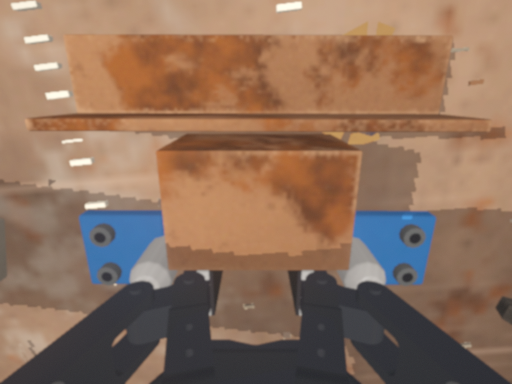

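There's still a small gap of about 5 mm to the stop, and the tube is square. I'll creep in 1 mm steps and watch the force.

```bash
python3 -m handwheel '[{"dx":0,"dy":-0.001,"dz":0,"ax":0,"ay":0,"az":0},{"dx":0,"dy":-0.002,"dz":0,"ax":0,"ay":0,"az":0},{"dx":0,"dy":-0.003,"dz":0,"ax":0,"ay":0,"az":0}]';python3 -m handwheel '[{"dx":0,"dy":-0.001,"dz":0,"ax":0,"ay":0,"az":0},{"dx":0,"dy":-0.001,"dz":0,"ax":0,"ay":0,"az":0}]'
python3 - <<'E'
from h import *
from plant import manip
tool(manip.state())
f=manip.grab_frame("wrist");np.savez("w9.npz",**f);tubef(f)
P=cloud(f);j=tojig(P);m=(f["z_map"]>0)&(abs(P[...,2]-.03)<.008)&(j[...,0]>55)&(j[...,0]<80);
if m.sum():print("stop face x",np.percentile(j[m][:,0],[2,50]),m.sum())
m=(f["z_map"]>0)&(abs(P[...,2]-.04)<.003)&(j[...,0]>55)&(j[...,0]<90)
print("stop top front x",np.percentile(j[m][:,0],[1,50,99]),m.sum())
E
```

```text
time: 8.68
tool_pos: [0.5993, 0.0747, 0.0123]
tool_rot: [-0.0, 0.999, -0.042, -0.0]
contact_force: [-0.6, -2.8, 0.9]
gripper_width: 0.418
time: 8.93
tool_pos: [0.5994, 0.0759, 0.0122]
tool_rot: [-0.0, 0.999, -0.041, -0.0]
contact_force: [0.6, -1.1, -1.3]
gripper_width: 0.412
t 8.93 tcp [0.5994 0.0759 0.0122] jig [8.2 0.2] toolx deg rel jig -y 0.01 tilt -1.0 F [ 0.6 -1.1 -1.3] w 0.412
tube jig [43.9 -0.2] deg 0.12 len 75.5 z 0.0499
stop face x [68.47184425 74.87573504] 2280
stop top front x [68.49114908 72.53410161 75.13388555] 6633
```

```bash
python3 -m handwheel '[{"dx":0,"dy":-0.0007,"dz":0,"ax":0,"ay":0,"az":0},{"dx":0,"dy":-0.0007,"dz":0,"ax":0,"ay":0,"az":0}]';python3 -m handwheel '[{"dx":0,"dy":-0.0007,"dz":0,"ax":0,"ay":0,"az":0},{"dx":0,"dy":-0.0007,"dz":0,"ax":0,"ay":0,"az":0}]'
python3 - <<'E'
from h import *
from plant import manip
tool(manip.state())
f=manip.grab_frame("wrist");cv2.imwrite("pics/w10.png",f["image"]);np.savez("w10.npz",**f);tubef(f)
E
```

```text
time: 9.22
tool_pos: [0.5995, 0.0765, 0.0123]
tool_rot: [-0.0, 0.999, -0.041, 0.0]
contact_force: [0.3, -1.9, -0.2]
gripper_width: 0.413
time: 9.48
tool_pos: [0.5995, 0.0771, 0.0123]
tool_rot: [-0.0, 0.999, -0.041, -0.0]
contact_force: [-0.4, -3.1, -0.9]
gripper_width: 0.411
t 9.47 tcp [0.5995 0.0771 0.0123] jig [9.4 0.2] toolx deg rel jig -y 0.01 tilt -1.0 F [-0.4 -3.1 -0.9] w 0.411
tube jig [45.2  0. ] deg -0.25 len 75.7 z 0.0499
```

View pics/w10.png

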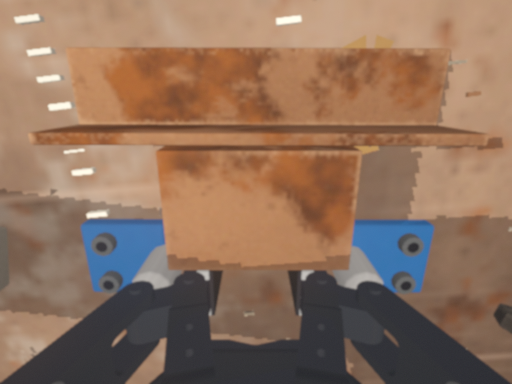

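The tube measures x = 45.2 mm, within a millimetre or so of the stop. A few more small steps should show contact as a rise in force.

```bash
python3 -m handwheel '[{"dx":0,"dy":-0.0007,"dz":0,"ax":0,"ay":0,"az":0},{"dx":0,"dy":-0.0007,"dz":0,"ax":0,"ay":0,"az":0}]';python3 -m handwheel '[{"dx":0,"dy":-0.0007,"dz":0,"ax":0,"ay":0,"az":0},{"dx":0,"dy":-0.0007,"dz":0,"ax":0,"ay":0,"az":0}]'
```

```text
time: 9.78
tool_pos: [0.5995, 0.0772, 0.0123]
tool_rot: [0.001, 0.999, -0.042, -0.0]
contact_force: [-1.7, -4.8, -0.4]
gripper_width: 0.411
time: 10.02
tool_pos: [0.5995, 0.0772, 0.0123]
tool_rot: [0.001, 0.999, -0.042, -0.0]
contact_force: [-2.7, -6.1, 0.9]
gripper_width: 0.412
```

The arm has stalled at y = 0.0772 while the force rises to 6 N, so the tube is seated. I'll back straight out and then rise.

```bash
python3 -m handwheel '[{"dx":0,"dy":0.004,"dz":0,"ax":0,"ay":0,"az":0},{"dx":0,"dy":0.012,"dz":0,"ax":0,"ay":0,"az":0},{"dx":0,"dy":0.025,"dz":0,"ax":0,"ay":0,"az":0},{"dx":0,"dy":0.045,"dz":0,"ax":0,"ay":0,"az":0},{"dx":0,"dy":0.065,"dz":0,"ax":0,"ay":0,"az":0}]';python3 -m handwheel '[{"dx":0,"dy":0.01,"dz":-0.03,"ax":0,"ay":0,"az":0},{"dx":0,"dy":0.02,"dz":-0.07,"ax":0,"ay":0,"az":0},{"dx":0,"dy":0.02,"dz":-0.12,"ax":0,"ay":0,"az":0},{"dx":0,"dy":0.02,"dz":-0.17,"ax":0,"ay":0,"az":0},{"dx":0,"dy":0.02,"dz":-0.18,"ax":0,"ay":0,"az":0}]'
python3 - <<'E'
from h import *
from plant import manip
tool(manip.state())
f=manip.grab_frame("wrist");cv2.imwrite("pics/w11.png",f["image"]);tubef(f,235);pins(f)
g=manip.grab_frame("side");cv2.imwrite("pics/s11.png",g["image"])
E
```

```text
time: 10.65
tool_pos: [0.5941, 0.0122, 0.0123]
tool_rot: [0.0, 0.999, -0.042, 0.0]
contact_force: [-0.5, 0.5, 0.1]
gripper_width: 0.409
time: 11.28
tool_pos: [0.595, -0.0077, 0.1977]
tool_rot: [0.0, 0.999, -0.042, 0.004]
contact_force: [-0.8, -0.2, -0.1]
gripper_width: 0.406
t 11.28 tcp [ 0.595  -0.0077  0.1977] jig [-75.5  -2.3] toolx deg rel jig -y -0.05 tilt -1.0 F [-0.8 -0.2 -0.1] w 0.406
tube jig [45.3  0.1] deg -0.17 len 75.2 z 0.0499
pin 317 jig minenclosing ((-0.3355189561843872, -50.31998062133789), 9.810340881347656) zmax 0.042991312741238574
pin 318 jig minenclosing ((0.24099381268024445, 51.07012939453125), 9.778470039367676) zmax 0.042977764587282474
```

View pics/w11.png

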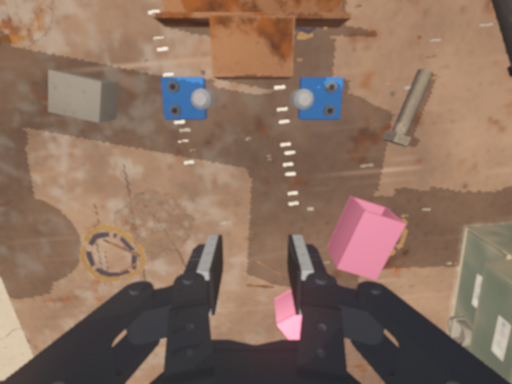

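View pics/s11.png

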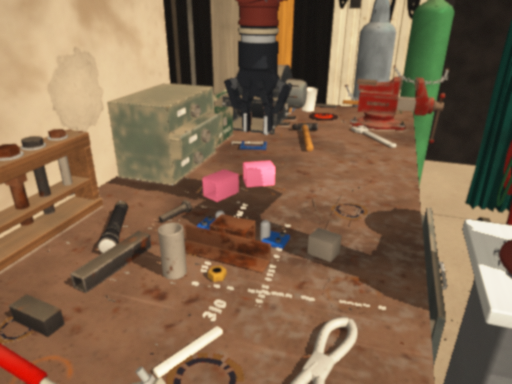

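The wrist picture shows the tube at (253,45), flat against the stop and centred behind the pins. In the side picture the bystanders are where they were: pipe (172,250), nut (216,272), block (323,243) and bolt (178,212). The gripper is well clear, so I'll hand in.

```bash
python3 -m handwheel '[{"dx":0,"dy":0,"dz":0,"ax":0,"ay":0,"az":0},{"dx":0,"dy":0,"dz":0,"ax":0,"ay":0,"az":0}]'; python3 -c "
from plant import manip
print(manip.job_done())"
```

```text
time: 11.62
tool_pos: [0.5914, -0.0062, 0.1898]
tool_rot: [-0.0, 0.999, -0.042, -0.002]
contact_force: [-0.7, 0.9, 0.0]
gripper_width: 0.413
the job is handed in; nothing more can be done
None
```

I pushed the rusty tube broadside through the pins with two part-closed fingertips, until the arm stalled against the stop at about 6 N. I then backed out, raised the gripper clear and handed the job in at about 11.6 s. No verdict is reported.

- **Seating:** the last check, made before handing in, put the tube's centre at jig x = 45.3 mm, y = 0.1 mm. It was turned -0.2°, and its top was at 49.9 mm, so it was flat.
- **Passage between the pins:** it was at jig (-0.8, -0.1) mm there, with no pin contact seen.
- **Bystanders:** the side picture shows the pipe, block, bolt and nut where they were. I checked them by eye, not by measurement.
- **Disagreement:** my first estimate of the jig's position from the fixed cameras was off by about 2.6 mm along x and 2 mm along y compared with the wrist view. I went with the wrist view, and a final look at the pins from there agreed to within 0.5 mm.

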